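# Stamp a wooden paddle in the spring press and rack it

### The job

Pull the plain wooden paddle out of the sloping holder, lay it flat and square along the press's anvil with its end close up to the back stop, and let go of it. Push the red palm pad all the way down until the die bites firmly on the paddle, keep it there for a moment, and let the pad spring right back up. Then take the paddle out and lay it across both rails of the drying rack in the middle of the free place beside the blue paddle; leave the blue paddle, tub, jar and roller where they are.

Things in the scene. Friction and masses are not known exactly. Their poses are not given: they have to be found in the camera images.
- blank: Plain pale wooden paddle to be stamped, a flat bar 180 x 40 x 10 mm, 50 g. Origin at its centre; x along its length, y across its width, z through its thickness. It starts standing in the holder, leaning 30 degrees from vertical, with its +x end down in the slot and its 40 mm width along the holder's y.
- holder: Brown wooden holder, fixed, on a foot 100 x 85 x 8 mm. Origin under the foot's centre, z up. One slot (46 mm along holder y, 15 mm wide) leans 30 degrees from vertical, its top towards the holder's -x (roughly towards the robot); pull the paddle out along the slot. The sleeve round the slot is 62 mm wide along y.
- slot_mouth (a point): Centre of the mouth of the holder's slot, 81 mm above the table; the slot is 70 mm deep, so the upper 110 mm of the paddle stand out of it.
- press: Green C-frame hand press, fixed. Origin on the table under the anvil's centre, z up, x from the open feed side (facing the robot) to the column, whose front at x = 80 mm is the back stop: the paddle's centre lies at x = -13, y = 0 mm when loaded. Base plate 100 mm wide, 8 mm thick. The head overhangs the anvil: x 20 to 130, y -28 to 28, z 96 to 130 mm.
- anvil_top (a point): Centre of the upper face of the press's steel anvil, 35 mm above the table. The anvil is a bar 150 mm long (press x -75 to 75 mm) and 30 mm wide: narrower than the paddle, so fingers can pass down both sides.
- plunger: Sprung plunger of the press: red pad on top, steel rod, brass die at its foot (30 x 34 mm, press x 35 to 65 mm). Slides straight down 32 mm; returns by itself. Origin on its axis at the top of the die: 88 mm above the table when up; the die's underside, 15 mm lower, meets a loaded paddle after 28 mm. Spring: about 3 N to start, 11 N at 28 mm; 5 to 8 N more makes the die bite firmly.
- pad_top (a point): Centre of the top of the red round palm pad (54 mm diameter) on the plunger, at press x = +50 mm, y = 0; 192 mm above the table when up, about 164 mm when down. Push it straight down.
- rack: Drying rack, fixed: white base 150 x 200 x 8 mm with two brown rails along rack y at rack x = -55 and +55 mm, 14 mm wide, tops 30 mm above the table. Origin under the base's centre, z up. A paddle lies across both rails, its length along rack x. The blue paddle lies at about rack y = +50 mm.
- free_place (a point): Middle of the free place on the rack, level with the tops of the rails, at rack x = 0, y = -50 mm; the paddle's centre comes to rest 5 mm above it.
- finished: Blue finished paddle, 180 x 40 x 10 mm, already lying on the rack's rails; leave it. Origin at its centre, x along its length.
- tub: White open plastic tub, 100 mm across and 110 mm high, beyond the press; leave it. Origin at the centre of its underside.
- jar: Blue jar with a yellow cap, 68 mm across, 85 mm high, beyond the press; leave it. Origin at the centre of its underside.
- brayer: Ink roller with a red handle, lying on the table near the robot, about 176 mm long, 70 mm wide, 32 mm high; leave it. Origin at the table under its metal yoke; handle towards its -x, to 120 mm; black roller to +56 mm.
Things that resemble listed ones, but are neither listed nor needed, are in the scene too. Several things look just like the rack: the one meant starts farthest to the robot's right. Several things look just like the holder: the one meant starts farthest to the robot's left.

How it is judged:
On the way, in this order (a step that is already met when the one before it is completed fails the run):
1. the paddle is out of the holder (distance between blank and slot_mouth above 0.1 m), for 0.1 s.
2. paddle lies square on the anvil, end close to the stop, let go (x of blank in the frame of press between -0.028 and -0.004 m and y of blank in the frame of press between -0.01 and 0.01 m and height (world z) of blank between 0.036 and 0.044 m and angle between the x axis of blank and the x axis of press, either way round below 0.14 rad and angle between the z axis of blank and the z axis of press, either way round below 0.1 rad and contact force between the fingers and blank below 0.1 N and linear speed of blank below 0.02 m/s), for 0.2 s.
3. pad pushed fully down, the die biting on the paddle (z of pad_top in the frame of press below 0.1655 m and contact force between plunger and blank above 2 N), for 0.15 s.
4. pad sprung back up, paddle still on the anvil (z of pad_top in the frame of press above 0.189 m and horizontal distance between blank and anvil_top below 0.04 m), for 0.1 s.
At the end, for the whole second after the job is handed in: The stamped paddle lies flat and at rest across both rails of the rack, its centre within 30 mm of the middle of the free place and its length within 0.3 rad of the rack's x axis; the pad is fully up (within 3 mm) (horizontal distance between blank and free_place below 0.03 m and height (world z) of blank between 0.031 and 0.039 m and angle between the x axis of blank and the x axis of rack, either way round below 0.3 rad and angle between the z axis of blank and the z axis of rack, either way round below 0.1 rad and linear speed of blank below 0.02 m/s and z of pad_top in the frame of press above 0.189 m); the robot touches nothing.
It fails at once if the blue paddle is disturbed (over 25 mm) (distance of finished from where it was at the start of the episode above 0.025 m).
It fails at once if the tub is disturbed (over 30 mm) (distance of tub from where it was at the start of the episode above 0.03 m).
It fails at once if the jar is disturbed (over 30 mm) (distance of jar from where it was at the start of the episode above 0.03 m).
It fails at once if the roller is disturbed (over 30 mm) (distance of brayer from where it was at the start of the episode above 0.03 m).
It also fails if it takes over 72 s, if anything falls off the work surface, if the arm or the gripper's body presses on something with over 40 N, if the wrist force passes 120 N, or if a joint passes its speed limit or range.

### The arm

A 6-joint arm with a two-finger parallel gripper is mounted at the origin on the work surface. World frame = base frame: x ahead of the robot, y to its left, z up, the work surface at z = 0. Lengths are in m, angles in rad, forces in N, time in s.
With the tool pointing down it reaches from about 0.425 to 0.95 m from the base axis. Payload 3.5 kg.
Tool frame: the origin (TCP) lies on the centre line of the jaws, within the pads' length; the fingertips stand 19 mm ahead of it and the grasp point (between the pads) is the TCP; z points along the fingers, y is the line along which they close (so a half turn about z gives the same grasp; the last joint's range is limited). The gripper opens to 85 mm and grips with 20 to 120 N. Pads are 22 mm wide; open, the fingers measure 114 mm over their backs; the gripper's body (76 mm by 85 mm) begins 54 mm behind the grasp point. The pads swing forward as they close: fully open they stand 13 mm farther back than shut.
Start: joints at [1.121, 0.286, 1.577, -0, 1.279, -0.15], TCP at [0.199, 0.645, 0.25] pointing down, gripper open.
Joint ranges: [-2.77, 2.77], [-0.9, 2.22], [0.21, 2.48], [-1.53, 4.67], [0.24, 2.81], [-2.84, 2.84]. Speed limits (rad/s): [2.79, 2.79, 3.14, 3.14, 3.14, 3.14].

### API

Orientations are given as a unit quaternion [x, y, z, w].
In Python, from plant import ctrl, imaging gives the robot as it stands. The module is installed in compiled form; this text tells all that it offers.
- The arm moves only by the shell command python3 -m handwheel 'ROWS' [OPENING] [FORCE]. ROWS is JSON, one flat list of numbers, 6 for each row, row after row: the shift along the world's x, y, z in units of 150 mm (1.0 is 150 mm), then the turn, a rotation vector about the world's x, y, z in units of 90 degrees (1.0 is 90 degrees). In form: [tx, ty, tz, rx, ry, rz, tx, ty, tz, rx, ry, rz, ...]. A call has 1 to 5 rows; each row shifts and turns the commanded pose from where the row before left it; what a row does not reach is not made up. A row lasts 1/12 s, in which the tool goes at most 41.7 mm and 7.16 degrees, less where a joint would pass 70% of its speed; a pose out of reach is approached as far as the arm can. A call with a number of a shift or a turn outside -1 to 1 is refused whole. A call with a gripper value outside its range is refused whole. OPENING is the opening, from 0 (shut) to 1 (fully open), set as the call begins (- or left out, the last holds). The fingers move at their own pace and stop on an object; FORCE is the grip in N (left out, the last holds). Time passes only in rows, so rows that do not move let the fingers close. It gives the time, the measured TCP pose, the force, the opening and the grip force at its end, in the units of the state.
- ctrl.get_state(): the state, without advancing time (a new reading comes with each control period).
- imaging.read_camera(name): name is "scene" or "top" or "wrist"; returns (picture, depth): 400x640x3 uint8, blue, green, red; 400x640 float32, m along the optical axis (not along the pixel's ray), 0 where there is no reading.
- imaging.get_calibration(name): a dict with "fovy" (degrees; the focal length in pixels is half the picture's height over the tangent of half this angle, whatever the lens; pixels are square), "cx", "cy" (the principal point, pixels), "R" (3x3) and "t" (3): a world point X has camera coordinates R X + t. Camera axes: x right, y down, z forward; pixel columns grow to the right and rows downward; lengths in m; the calibration is good to about 2 mm. The wrist camera is an equidistant fisheye: a pixel r from the principal point sees the ray r / f radians off the axis. A picture is of the moment at which its call begins: read the wrist's pose just before it. get_calibration takes no time and is no camera call; for the wrist camera it gives the pose at the moment of the call.
- ctrl.sign_off(): hands the job in; it is judged then, once.
The state is a dict: "time": time; "qpos": joint angles; "dq": joint speeds; "joint_efforts": joint torques, N m; "eef_pos": TCP position; "tcp_rot": TCP orientation; "contact_force": force on the tool from outside, world axes, zero at the start; "wrist_torque": the same for the moment, N m; "opening": opening from 0.0 (shut) to 1.0 (fully open); "finger_force": force on a finger pad.
Only numpy, scipy, OpenCV 4.12 (cv2) and the standard library are available. Lean on these libraries where they do the work, as an engineer would, in place of code of your own. Each camera call takes 0.05 s, during which the arm holds its last target. There are 200 camera calls.

## Working session

There is one attempt and no reset: what is moved stays moved. The work goes in short steps, Python scripts to look and compute and a shell command to move; the robot and the scene stay as the last step left them, time stands still between calls to the robot, and variables do not carry over. Pictures are saved under pics/ and viewed, at most 10 in all, crops included, and the job is handed in when it is done.

```bash
mkdir -p pics; cat > h.py <<'E'
import numpy as np, cv2
from plant import ctrl, imaging
def cam(n):
    c=imaging.get_calibration(n); p,d=imaging.read_camera(n); return p,d,c
def pts(d,c):
    f=200/np.tan(np.radians(c["fovy"])/2); v,u=np.mgrid[0:400,0:640]
    P=np.stack([(u-c["cx"])/f*d,(v-c["cy"])/f*d,d],-1)
    return (P-np.array(c["t"]))@np.array(c["R"])   # R^T (P-t)
E
python3 - <<'E'
from h import *
for n in("scene","top"):
    p,d,c=cam(n); cv2.imwrite(f"pics/{n}0.png",p); np.savez(f"{n}0.npz",p=p,d=d,X=pts(d,c)); print(n,c)
s=ctrl.get_state();print(s)
E
```

```text
scene {'fovy': 48.803931793512916, 'cx': 326.28005476452296, 'cy': 192.8643195714401, 'R': array([[ 0.45209129,  0.89187611,  0.01305637],
       [ 0.68749884, -0.33909198, -0.64215416],
       [-0.56829465,  0.29928854, -0.76646433]]), 't': array([-0.23238751, -0.29748023,  1.51997694])}
top {'fovy': 49.256732994535064, 'cx': 320.48368953425455, 'cy': 196.12800273874174, 'R': array([[-0.02295023, -0.99938352,  0.02656809],
       [-0.98626722,  0.01828539, -0.16414205],
       [ 0.16355505, -0.02997034, -0.98607886]]), 't': array([-0.02360927,  0.56652273,  1.0782172 ])}
{'time': 0.1, 'qpos': array([ 1.12100067e+00,  2.87088995e-01,  1.57806279e+00, -1.17718571e-05,
        1.27863911e+00, -1.50025627e-01]), 'dq': array([-0.00052638, -0.00354717, -0.00178488,  0.00082224,  0.00024679,
        0.00027923]), 'joint_efforts': array([ 2.76183027e-05, -4.07294762e+01, -2.93699723e+01, -1.47505698e-04,
        3.42547166e-03,  2.56095412e-07]), 'eef_pos': array([0.19906544, 0.64437649, 0.2490601 ]), 'tcp_rot': array([ 1.49322667e-01,  9.88787911e-01, -1.05172730e-03, -3.19336501e-04]), 'contact_force': array([-0.28260344,  0.255941  ,  0.10165438]), 'wrist_torque': array([ 0.01967759, -0.00708769,  0.00122768]), 'finger_force': 0.0, 'opening': 0.9986954831180637}
```

View pics/scene0.png

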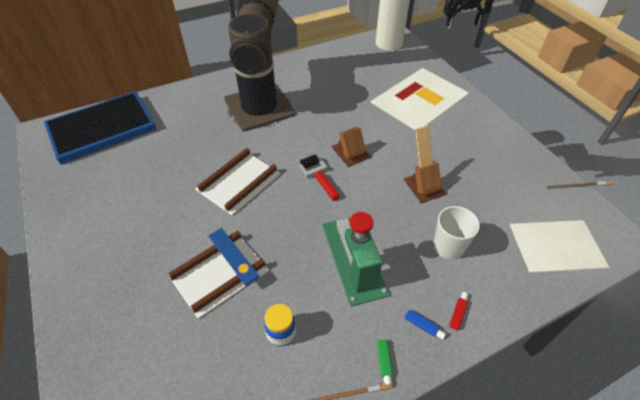

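View pics/top0.png

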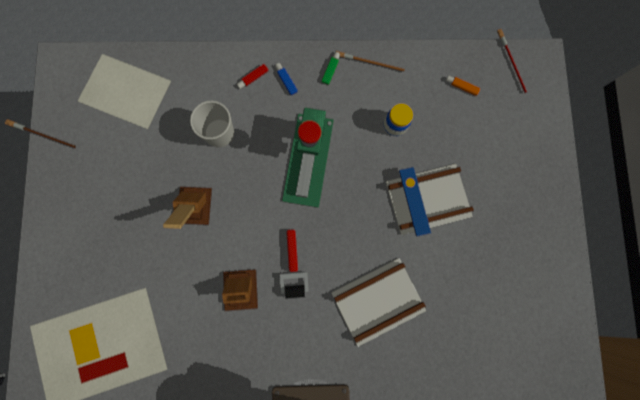

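The scene picture shows the blank in the holder near (425,165), the press at (360,255), and the rack with the blue paddle at (220,270). In the top picture, the blank is at (183,212), the press at (308,165), the pad at (309,132), and the target rack with the blue paddle at (430,197). The tub is at (212,123), and the roller at (293,265) lies between the robot and the press.

```bash
python3 - <<'E'
from h import *
for n in("scene","top"):
    z=np.load(n+"0.npz");p=z["p"];X=z["X"];d=z["d"]
    hsv=cv2.cvtColor(p,cv2.COLOR_BGR2HSV);H,S,V=[hsv[...,i].astype(int) for i in range(3)]
    def rect(name,m,roi=None):
        m=m&(d>0)
        if roi is not None: m=m&(X[...,0]>roi[0])&(X[...,0]<roi[1])&(X[...,1]>roi[2])&(X[...,1]<roi[3])
        m=cv2.morphologyEx(m.astype(np.uint8),cv2.MORPH_OPEN,np.ones((2,2)))
        k,l,st,_=cv2.connectedComponentsWithStats(m)
        for i in range(1,k):
            if st[i,4]<60: continue
            Q=X[l==i]; r=cv2.minAreaRect((Q[:,:2]*1000).astype(np.float32))
            print(n,name,st[i].tolist(),"mean",Q.mean(0).round(4),"zpct",np.percentile(Q[:,2],[5,50,95]).round(3),"rect",np.round(r[0],1),np.round(r[1],1),round(r[2],1))
    print(n,'table z',np.median(X[...,2][d>0]))
    rect("green",(H>60)&(H<90)&(S>90))
    rect("anvil",(S<60)&(X[...,2]>.028)&(X[...,2]<.042),(.4,.9,-.1,.15))
    rect("red",((H<6)|(H>174))&(S>150)&(X[...,2]>.15))
    rect("blue",(H>100)&(H<125)&(S>130)&(X[...,2]>.02),(.3,.8,-.5,-.1))
    rect("rackwhite",(S<60)&(V>120)&(X[...,2]<.02),(.3,.8,-.5,-.1))
    rect("rails",(H<20)&(S>60)&(X[...,2]>.02)&(X[...,2]<.05),(.3,.8,-.6,-.1))
    rect("wood",(H>8)&(H<25)&(S>60)&(V>130),(.2,.8,.1,.6))
    rect("brown",(H<20)&(S>60)&(X[...,2]<.2)&(X[...,2]>.004),(.2,.8,.1,.6))
    rect("foot",(H<20)&(S>60)&(X[...,2]<.018)&(X[...,2]>.003),(.2,.8,.1,.6))
E
```

```text
scene table z 6.98215428265401e-05
scene green [324, 223, 66, 83, 2630] mean [ 0.7302 -0.0276  0.0574] zpct [0.006 0.019 0.132] rect [ 896.7 -114.9] [159.9 706.3] 62.6
scene green [378, 341, 16, 36, 404] mean [ 0.9351 -0.0712  0.0179] zpct [0.003 0.016 0.019] rect [1048.7 -185.9] [ 49. 407.] 44.3
scene anvil [338, 219, 14, 37, 181] mean [ 0.6198 -0.0019  0.0525] zpct [0.033 0.036 0.127] rect [ 871.3 -150.8] [ 34.7 721.2] 59.5
scene red [351, 213, 23, 21, 382] mean [ 0.7053 -0.012   0.1949] zpct [0.18  0.192 0.195] rect [ 876.7 -147.3] [ 50.2 715.2] 51.8
scene blue [211, 230, 48, 55, 828] mean [ 0.5611 -0.2807  0.0456] zpct [0.037 0.04  0.043] rect [ 822.3 -292.4] [ 76.3 706.9] 87.1
scene rackwhite [129, 176, 215, 221, 22789] mean [ 0.5835 -0.322   0.0056] zpct [-0.002  0.001  0.009] rect [ 737.3 -298.7] [400.8 872.2] 90.0
scene rackwhite [236, 240, 24, 25, 246] mean [ 0.546  -0.2422  0.0136] zpct [0.006 0.009 0.028] rect [ 838.3 -280.5] [ 46.4 682.2] 82.4
scene rails [226, 173, 42, 37, 283] mean [ 0.3615 -0.1745  0.0246] zpct [0.014 0.026 0.032] rect [ 359.6 -172.1] [ 10.5 160.7] 25.
[... 3167 characters left out ...]
55 0.5602 0.0099] zpct [-0.002  0.002  0.005] rect [283.4 293.8] [ 64.3 619.5] 12.5
top brown [164, 188, 49, 42, 1436] mean [0.5378 0.2891 0.0666] zpct [0.004 0.052 0.172] rect [503. 168.] [394.9 133.7] 73.2
top brown [223, 271, 36, 41, 1293] mean [0.3311 0.1685 0.043 ] zpct [0.004 0.033 0.085] rect [330.9 107.2] [100.  219.3] 0.9
top foot [186, 189, 27, 37, 337] mean [0.5386 0.2699 0.0101] zpct [-0.001  0.007  0.011] rect [495.1 138.6] [343.2 110.6] 68.9
top foot [225, 271, 34, 41, 408] mean [0.322  0.1548 0.0077] zpct [0.    0.008 0.012] rect [330.1 173.2] [99.  83.6] 2.5
top foot [224, 272, 11, 11, 62] mean [0.3691 0.2063 0.014 ] zpct [0.005 0.008 0.031] rect [366.  202.5] [23.8 29.5] 3.3
```

```bash
cat >> h.py <<'E'
def ray(u,v,z0,c):
    f=200/np.tan(np.radians(c["fovy"])/2);R=np.array(c["R"]);C=-R.T@np.array(c["t"])
    D=np.stack([(u-c["cx"])/f,(v-c["cy"])/f,np.ones(len(u))],-1)@R
    return C+D*((z0-C[2])/D[:,2])[:,None]
E
python3 - <<'E'
from h import *
for n in("scene","top"):
    z=np.load(n+"0.npz");p=z["p"];X=z["X"];d=z["d"];c=imaging.get_calibration(n)
    hsv=cv2.cvtColor(p,cv2.COLOR_BGR2HSV);H,S,V=[hsv[...,i].astype(int) for i in range(3)]
    def rect(name,m,z0,roi,tol=.005):
        m=m&(d>0)&(abs(X[...,2]-z0)<tol)&(X[...,0]>roi[0])&(X[...,0]<roi[1])&(X[...,1]>roi[2])&(X[...,1]<roi[3])
        m=cv2.morphologyEx(m.astype(np.uint8),cv2.MORPH_CLOSE,np.ones((3,3)))
        k,l,st,_=cv2.connectedComponentsWithStats(m)
        for i in range(1,k):
            if st[i,4]<45: continue
            v,u=np.nonzero(l==i); Q=ray(u,v,z0,c)[:,:2]*1000
            r=cv2.minAreaRect(Q.astype(np.float32)); w,V_=np.linalg.eigh(np.cov(Q.T)); a=np.degrees(np.arctan2(V_[1,1],V_[0,1]))
            print(n,name,st[i,4],"mean",Q.mean(0).round(1),"pca",round(a,1),"rect",np.round(r[0],1),np.round(r[1],1),round(r[2],1))
    brown=(H<20)&(S>60)
    rect("anvil",(S<70),.035,(.5,.8,-.06,.08))
    rect("base",(H>60)&(H<90)&(S>90),.008,(.5,.85,-.1,.1))
    rect("headtop",(H>60)&(H<90)&(S>90),.130,(.5,.85,-.1,.1))
    rect("pad",((H<6)|(H>174))&(S>150),.192,(.6,.8,-.1,.1))
    rect("blue",(H>100)&(H<125)&(S>130),.040,(.4,.7,-.4,-.2))
    rect("rail",brown,.030,(.4,.7,-.5,-.2),.004)
    rect("rackw",(S<70)&(V>90),.008,(.4,.7,-.5,-.2),.004)
    rect("foot",brown,.008,(.45,.7,.15,.45),.004)
    rect("sleevetop",brown,.081,(.45,.7,.15,.45),.006)
    m=brown&(d>0)&(X[...,2]>.1)&(X[...,2]<.19)&(X[...,0]>.4)&(X[...,0]<.65)&(X[...,1]>.2)&(X[...,1]<.4)
    m=cv2.erode(m.astype(np.uint8),np.ones((3,3)))>0
    Q=X[m];Q=Q[np.abs(Q-np.median(Q,0)).max(1)<.07]; U,s,Vt=np.linalg.svd(Q-Q.mean(0),full_matrices=0); print("paddle",len(Q),Q.mean(0),Vt.round(3),s, Q.min(0),Q.max(0))
E
```

```text
scene anvil 184 mean [607.8   3.6] pca 159.7 rect [635.1   1.8] [ 30.1 128.7] 77.4
scene base 1271 mean [699.4 -30.6] pca 179.0 rect [677.9  -5.5] [ 97.3 246.3] 79.5
scene headtop 660 mean [738.8 -20. ] pca -177.1 rect [723.6 -15.5] [ 54.3 107.2] 80.0
scene pad 360 mean [698.6 -10.3] pca 158.2 rect [698.3 -10.2] [48.7 52.2] 61.1
scene blue 837 mean [ 553.5 -281.3] pca -168.3 rect [ 555.4 -280.3] [178.   39.4] 11.6
scene rail 258 mean [ 519.9 -376. ] pca 103.5 rect [ 520.5 -374.1] [ 16.6 126.3] 13.4
scene rail 61 mean [ 598.2 -232.3] pca 105.3 rect [ 598.4 -231.9] [14.9 29. ] 13.0
scene rail 277 mean [ 627.3 -352. ] pca 103.6 rect [ 626.9 -350.2] [ 14.3 122.4] 13.3
scene rackw 286 mean [ 537.4 -242.1] pca -166.3 rect [ 534.4 -239.7] [85.6 32.1] 12.1
scene rackw 1695 mean [ 564.7 -363.6] pca 104.2 rect [ 569.9 -364.8] [102.6 141.9] 11.7
scene rackw 66 mean [ 609.6 -227.2] pca 112.9 rect [ 608.9 -227.3] [17.5 29.5] 24.9
scene rackw 380 mean [ 638.1 -347.3] pca 103.6 rect [ 641.1 -344.4] [ 25.2 130.7] 13.4
scene foot 278 mean [568.7 279.7] pca -153.7 rect [557.6 298.5] [85.6 99.8] 86.6
s
[... 1227 characters left out ...]
 571.8 -366.9] pca 101.4 rect [ 574.3 -375.8] [ 93.5 137.4] 11.7
top rackw 419 mean [ 543.6 -247.3] pca -166.2 rect [ 542.7 -246.6] [89.4 36.5] 12.0
top rackw 238 mean [ 501.7 -382.6] pca 102.8 rect [ 499.1 -383.7] [ 20.6 122. ] 13.0
top rackw 45 mean [ 472.9 -261.7] pca 107.6 rect [ 473.1 -261.6] [10.8 32.1] 12.6
top foot 378 mean [549.9 279.1] pca -173.9 rect [554.2 298.8] [85.  98.3] 86.2
top sleevetop 232 mean [545.4 298.2] pca 82.5 rect [543.  299.9] [63.7 29.6] 85.0
paddle 254 [0.50266852 0.29990133 0.14727159] [[-0.519  0.055  0.853]
 [ 0.073  0.997 -0.02 ]
 [ 0.852 -0.052  0.521]] [0.39783722 0.16675987 0.02218226] [0.48061427 0.28121223 0.10563967] [0.52615572 0.32110645 0.17862969]
```

```bash
python3 -m handwheel '[0.16,-0.155,0.04,0,0,0.03,0.16,-0.155,0.04,0,0,0.03,0.16,-0.155,0.04,0,0,0.03,0.16,-0.155,0.04,0,0,0.03,0.16,-0.155,0.03,0,0,0.03]' 1
python3 -m handwheel '[0.16,-0.155,0.03,0.004,0.0665,0,0.16,-0.155,0.03,0.004,0.0665,0,0.16,-0.155,0.03,0.004,0.0665,0,0.16,-0.155,0.03,0.004,0.0665,0,0.16,-0.155,0.03,0.004,0.0665,0]'
python3 -m handwheel '[0.16,-0.155,0,0,0,0,0.16,-0.155,0,0,0,0,0.16,-0.155,0,0,0,0,0.16,-0.155,0,0,0,0,0.1,-0.155,0,0,0,0]'
python3 -m handwheel '[0,0,0,0,0,0,0,0,0,0,0,0]'
cat > chk.py <<'E'
import sys
from h import *
from scipy.spatial.transform import Rotation as Ro
s=ctrl.get_state();R=Ro.from_quat(s["tcp_rot"]).as_matrix()
print("t",s["time"],"pos",s["eef_pos"].round(4),"y",R[:,1].round(3),"z",R[:,2].round(3),"F",s["contact_force"].round(1),"op",round(s["opening"],3),s["finger_force"])
print("q",s["qpos"].round(2))
E
python3 chk.py
```

```text
time: 0.52
eef_pos: [0.32, 0.5274, 0.2788]
tcp_rot: [0.031, 1.0, -0.0, -0.0]
contact_force: [0.3, -0.5, 0.3]
opening: 0.999
finger_force: 0.0
time: 0.93
eef_pos: [0.4404, 0.411, 0.3021]
tcp_rot: [0.031, 0.965, 0.008, -0.261]
contact_force: [0.5, 1.4, -0.7]
opening: 0.999
finger_force: 0.0
time: 1.35
eef_pos: [0.552, 0.2944, 0.3002]
tcp_rot: [0.032, 0.965, 0.007, -0.259]
contact_force: [-0.1, 0.4, -0.1]
opening: 0.998
finger_force: 0.0
time: 1.52
eef_pos: [0.551, 0.2948, 0.3004]
tcp_rot: [0.032, 0.965, 0.007, -0.259]
contact_force: [-1.3, 0.6, 0.4]
opening: 1.003
finger_force: 0.0
t 1.5167 pos [0.551  0.2948 0.3004] y [ 0.067  0.998 -0.002] z [-0.5    0.031 -0.865] F [-1.3  0.6  0.4] op 1.003 0.0
q [ 0.27  0.38  1.42  0.17  1.84 -1.23]
```

```bash
python3 -m handwheel '[0.05,0.003,-0.21,0,0,0,0.05,0.003,-0.21,0,0,0,0,0,0,0,0,0]' >/dev/null
python3 -m handwheel '[-0.08,0.005,-0.139,0,0,0,-0.08,0.005,-0.139,0,0,0,-0.08,0.005,-0.139,0,0,0,-0.08,0.005,-0.139,0,0,0,-0.08,0.005,-0.139,0,0,0]'
python3 -m handwheel '[0,0,0,0,0,0,0,0,0,0,0,0]'
python3 - <<'E'
from h import *
p,d,c=cam("wrist"); cv2.imwrite("pics/w1.png",p)
p,d,c=cam("scene"); cv2.imwrite("pics/s1.png",cv2.resize(p[90:230,330:520],None,fx=3,fy=3))
E
python3 chk.py
```

```text
time: 2.18
eef_pos: [0.5041, 0.302, 0.1347]
tcp_rot: [0.03, 0.966, 0.007, -0.258]
contact_force: [0.1, 0.3, 0.2]
opening: 0.998
finger_force: 0.0
time: 2.35
eef_pos: [0.5039, 0.3015, 0.1343]
tcp_rot: [0.03, 0.965, 0.007, -0.26]
contact_force: [0.3, -0.2, 0.2]
opening: 1.0
finger_force: 0.0
t 2.45 pos [0.5065 0.3016 0.1364] y [ 0.063  0.998 -0.001] z [-0.496  0.031 -0.868] F [-1.  -0.8  0.4] op 1.004 0.0
q [ 0.3   0.45  1.64  0.17  1.54 -1.26]
```

View pics/s1.png

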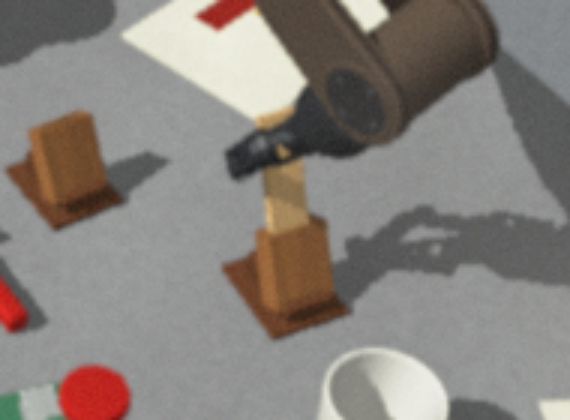

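View pics/w1.png

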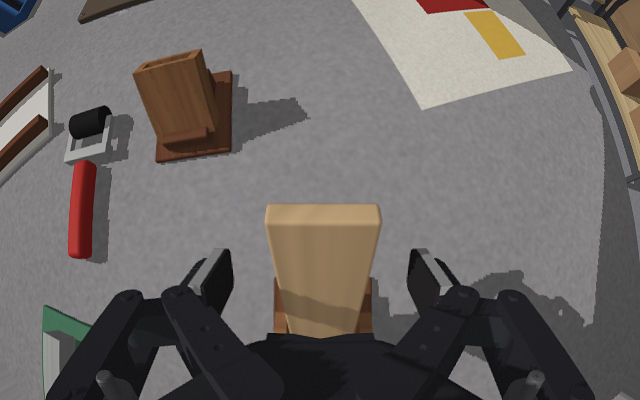

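The wrist view shows the paddle centred between the open pads (columns 266–381 against a picture centre of 320). I'll close and pull along the slot.

```bash
python3 -m handwheel '[0,0,0,0,0,0,0,0,0,0,0,0,0,0,0,0,0,0,0,0,0,0,0,0,0,0,0,0,0,0]' 0 45 >/dev/null
python3 -m handwheel '[0,0,0,0,0,0,0,0,0,0,0,0]'; python3 chk.py
python3 -m handwheel '[-0.06,0.004,0.104,0,0,0,-0.06,0.004,0.104,0,0,0,-0.06,0.004,0.104,0,0,0,-0.06,0.004,0.104,0,0,0,-0.06,0.004,0.104,0,0,0]'
python3 -m handwheel '[-0.06,0.004,0.104,0,0,0,-0.06,0.004,0.104,0,0,0,-0.06,0.004,0.104,0,0,0,0,0,0.15,0,0,0,0,0,0.1,0,0,0]' >/dev/null
python3 -m handwheel '[0,0,0,0,0,0,0,0,0,0,0,0]' >/dev/null
python3 chk.py; python3 - <<'E'
from h import *
for n in("scene","top"):
    p,d,c=cam(n);X=pts(d,c);hsv=cv2.cvtColor(p,cv2.COLOR_BGR2HSV);H,S,V=[hsv[...,i].astype(int) for i in range(3)]
    m=(H>8)&(H<25)&(S>50)&(V>90)&(d>0)&(X[...,2]>.12)&(X[...,2]<.4)&(X[...,0]>.3)&(X[...,0]<.65)&(X[...,1]>.2)&(X[...,1]<.4)
    m=cv2.erode(m.astype(np.uint8),np.ones((3,3)))>0
    Q=X[m];U,s,Vt=np.linalg.svd(Q-np.median(Q,0),full_matrices=0);print(n,len(Q),np.median(Q,0),Vt.round(3),Q.min(0),Q.max(0))
    cv2.imwrite(f"pics/{n}2.png",p)
E
```

```text
time: 3.03
eef_pos: [0.5059, 0.3009, 0.1349]
tcp_rot: [0.031, 0.966, 0.007, -0.258]
contact_force: [0.7, 0.5, 3.0]
opening: 0.457
finger_force: 47.7
t 3.0333 pos [0.5059 0.3009 0.1349] y [ 0.064  0.998 -0.002] z [-0.498  0.03  -0.867] F [0.7 0.5 3. ] op 0.457 47.73417949676514
q [ 0.29  0.45  1.64  0.17  1.54 -1.26]
time: 3.45
eef_pos: [0.4598, 0.3036, 0.2122]
tcp_rot: [0.031, 0.965, 0.007, -0.259]
contact_force: [0.2, 0.5, 0.1]
opening: 0.458
finger_force: 47.4
t 4.0333 pos [0.4335 0.3056 0.2965] y [ 0.064  0.998 -0.002] z [-0.497  0.03  -0.867] F [ 0.1 -0.4 -1.2] op 0.458 47.424495220184326
q [ 0.34  0.16  1.69  0.2   1.77 -1.18]
scene 581 [0.46896642 0.30217736 0.24527862] [[ 0.5   -0.032 -0.865]
 [-0.066 -0.998 -0.001]
 [-0.863  0.058 -0.501]] [0.41321977 0.28153186 0.18651452] [0.50369991 0.32241579 0.33860267]
top 2 [0.49556717 0.28236587 0.19111188] [[-0.791 -0.192  0.581]
 [-0.565 -0.137 -0.814]] [0.49435295 0.28207028 0.19021922] [0.4967814  0.28266146 0.19200453]
```

```bash
python3 -m handwheel '[0,-0.1,0,-0.0043,-0.0665,0,0.062,-0.189,0,-0.0043,-0.0665,0,0.062,-0.189,0,-0.0043,-0.0665,0,0.062,-0.189,0,-0.0043,-0.0665,0,0.062,-0.189,0,-0.0043,-0.0665,0]' >/dev/null
python3 -m handwheel '[0.062,-0.189,0,-0.0043,-0.0665,0,0.062,-0.189,-0.05,-0.0043,-0.0665,0,0.062,-0.189,-0.05,-0.0043,-0.0665,0,0.062,-0.189,-0.05,-0.0043,-0.0665,0,0.062,-0.189,-0.05,-0.0043,-0.0665,0]' >/dev/null
python3 -m handwheel '[0.062,-0.05,-0.05,0,0,-0.04,0.062,-0.05,-0.05,0,0,-0.04,0,0,0,0,0,0,0,0,0,0,0,0]' 
python3 chk.py
python3 - <<'E'
from h import *
for n in("scene","top"):
    p,d,c=cam(n);X=pts(d,c);hsv=cv2.cvtColor(p,cv2.COLOR_BGR2HSV);H,S,V=[hsv[...,i].astype(int) for i in range(3)]
    m=(H>8)&(H<25)&(S>50)&(V>90)&(d>0)&(X[...,2]>.2)&(X[...,2]<.32)&(X[...,0]>.45)&(X[...,0]<.75)&(X[...,1]>-.1)&(X[...,1]<.1)
    m=cv2.erode(m.astype(np.uint8),np.ones((3,3)))>0
    Q=X[m];U,s,Vt=np.linalg.svd(Q-np.median(Q,0),full_matrices=0);print(n,len(Q),np.median(Q,0),Vt.round(3),Q.min(0),Q.max(0))
    cv2.imwrite(f"pics/{n}3.png",p)
    m=((H<6)|(H>174))&(S>150)&(d>0)&(X[...,2]<.05)&(X[...,2]>.008)&(X[...,0]<.6)&(X[...,1]<.1)&(X[...,1]>-.1)
    if m.sum(): print("handle",X[m].min(0),X[m].max(0))
E
```

```text
time: 5.3
eef_pos: [0.5347, 0.0205, 0.2491]
tcp_rot: [0.092, 0.962, -0.025, 0.255]
contact_force: [-0.1, 0.7, -0.6]
opening: 0.461
finger_force: 47.4
t 5.3 pos [0.5347 0.0205 0.2491] y [ 0.189  0.982 -0.002] z [ 0.487 -0.096 -0.868] F [-0.1  0.7 -0.6] op 0.461 47.40767240524292
q [-0.14 -0.27  2.19 -0.04  0.7  -1.5 ]
scene 810 [0.59103073 0.01002789 0.25451323] [[ 0.979 -0.203 -0.006]
 [ 0.203  0.979 -0.005]
 [-0.007 -0.003 -1.   ]] [ 0.49572461 -0.02124746  0.2486963 ] [0.66953322 0.04379842 0.2589978 ]
handle [0.38262766 0.02727139 0.00839328] [0.48866395 0.05275405 0.02951196]
top 958 [0.59680936 0.00902505 0.25495262] [[-0.98   0.198  0.003]
 [ 0.198  0.98  -0.   ]
 [-0.003  0.    -1.   ]] [ 0.53224528 -0.02017356  0.24971582] [0.66340785 0.03679593 0.26106222]
handle [0.37692799 0.028562   0.01761511] [0.38237625 0.04869411 0.0307522 ]
```

View pics/scene3.png

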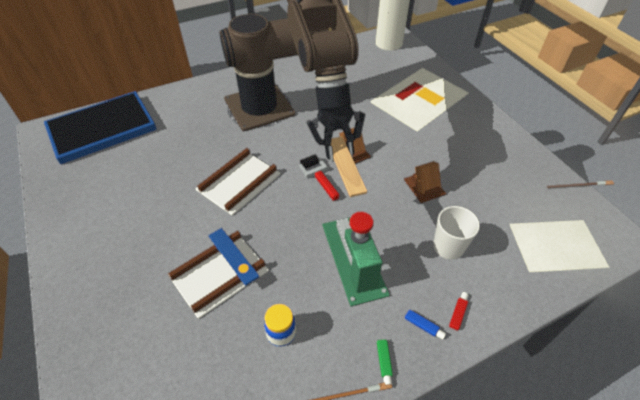

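The scene view shows the paddle held level at (350,170), in front of the press and clear of the roller. I'll lower it in front of the head, then slide it in under the die.

```bash
python3 -m handwheel '[-0.065,0.012,0,0,0,0,0,0,-0.2,0,0,0,0,0,-0.25,0,0,0,0,0,-0.25,0,0,0,0,0,-0.25,0,0,0]' >/dev/null
python3 -m handwheel '[0,0,-0.18,0,0,0,0,0,-0.14,0,0,0,0,0,0,0,0,0,0,0,0,0,0,0]'; python3 chk.py
python3 - <<'E'
from h import *
p,d,c=cam("scene"); cv2.imwrite("pics/s4.png",cv2.resize(p[110:310,270:450],None,fx=3,fy=3))
E
```

```text
time: 6.15
eef_pos: [0.5253, 0.0227, 0.0603]
tcp_rot: [0.092, 0.962, -0.026, 0.256]
contact_force: [0.8, 0.3, -0.1]
opening: 0.458
finger_force: 47.4
t 6.15 pos [0.5253 0.0227 0.0603] y [ 0.189  0.982 -0.002] z [ 0.489 -0.096 -0.867] F [ 0.8  0.3 -0.1] op 0.458 47.36216068267822
q [-0.14  0.04  2.33 -0.11  0.26 -1.42]
```

View pics/s4.png

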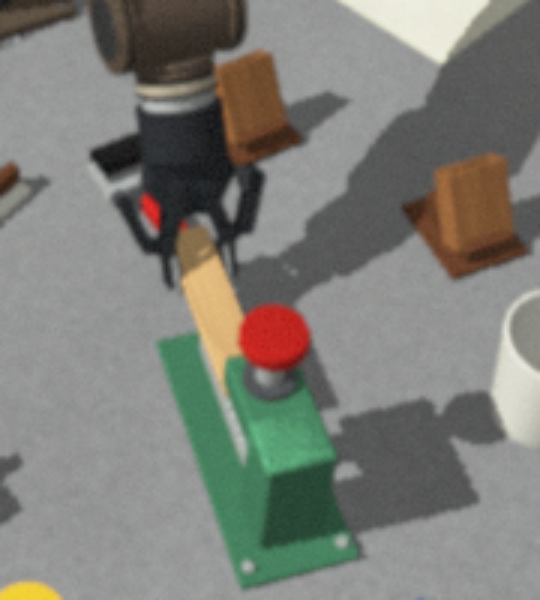

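```bash
python3 -m handwheel '[0.05,-0.0095,-0.015,0,0,0,0.1,-0.019,0,0,0,0,0.1,-0.019,0,0,0,0,0.1,-0.019,0,0,0,0,0.08,-0.0155,0,0,0,0]'
python3 -m handwheel '[0,0,0,0,0,0,0,0,0,0,0,0]' >/dev/null;python3 chk.py
python3 - <<'E'
from h import *
for n in("scene","top"):
    p,d,c=cam(n);X=pts(d,c);hsv=cv2.cvtColor(p,cv2.COLOR_BGR2HSV);H,S,V=[hsv[...,i].astype(int) for i in range(3)]
    m=(H>8)&(H<25)&(S>50)&(V>90)&(d>0)&(X[...,2]>.045)&(X[...,2]<.08)&(X[...,0]>.45)&(X[...,0]<.75)&(X[...,1]>-.1)&(X[...,1]<.1)
    m=cv2.erode(m.astype(np.uint8),np.ones((3,3)))>0
    Q=X[m];
    if len(Q)>20: U,s,Vt=np.linalg.svd(Q-np.mean(Q,0),full_matrices=0);print(n,len(Q),Q.mean(0),Vt[0].round(3),Q.min(0),Q.max(0))
    cv2.imwrite(f"pics/{n}5.png",p)
E
```

```text
time: 6.62
eef_pos: [0.5933, 0.0095, 0.0616]
tcp_rot: [0.092, 0.961, -0.026, 0.259]
contact_force: [-48.3, 12.4, 4.6]
opening: 0.459
finger_force: 50.4
t 6.7833 pos [0.5925 0.0097 0.0609] y [ 0.19   0.982 -0.002] z [ 0.494 -0.097 -0.864] F [ 0.5 -0.3 -0.3] op 0.46 47.31445848941803
q [-0.15  0.17  2.18 -0.09  0.27 -1.44]
scene 224 [0.59010804 0.00917315 0.06647734] [ 0.902 -0.431  0.011] [ 0.55299231 -0.01504662  0.06091571] [0.63097599 0.03114911 0.07100605]
top 360 [0.63038805 0.00262128 0.06548207] [-0.969  0.247 -0.007] [ 0.59183054 -0.02043542  0.05988288] [0.67052837 0.02432047 0.07130135]
```

```bash
python3 -m handwheel '[-0.02,0.004,0,0.0063,0.0327,0,0,0,0,0.0063,0.0327,0,0,0,0,0,0,0]' - 25
python3 chk.py
python3 -m handwheel '[0,0,-0.03,0,0,0,0,0,-0.03,0,0,0,0,0,0,0,0,0]'
python3 chk.py
```

```text
time: 7.13
eef_pos: [0.5895, 0.0102, 0.061]
tcp_rot: [0.093, 0.973, -0.021, 0.209]
contact_force: [0.7, -0.5, 0.5]
opening: 0.458
finger_force: 47.3
t 7.1333 pos [0.5895 0.0102 0.061 ] y [ 0.19   0.982 -0.002] z [ 0.403 -0.08  -0.912] F [ 0.7 -0.5  0.5] op 0.458 47.31037616729736
q [-0.15  0.19  2.13 -0.05  0.4  -1.48]
time: 7.38
eef_pos: [0.5876, 0.0106, 0.0494]
tcp_rot: [0.093, 0.973, -0.021, 0.208]
contact_force: [0.0, 0.7, 2.6]
opening: 0.456
finger_force: 47.2
t 7.3833 pos [0.5876 0.0106 0.0494] y [ 0.19   0.982 -0.002] z [ 0.402 -0.079 -0.912] F [0.  0.7 2.6] op 0.456 47.24119484424591
q [-0.15  0.2   2.14 -0.05  0.38 -1.48]
```

```bash
python3 -m handwheel '[0,0,-0.015,0,0,0,0,0,-0.015,0,0,0,0,0,0,0,0,0]' 0 22
python3 -m handwheel '[0,0,-0.015,0,0,0,0,0,-0.012,0,0,0,0,0,0,0,0,0]'
python3 chk.py
python3 - <<'E'
from h import *
for n in("scene","top"):
    p,d,c=cam(n);X=pts(d,c);hsv=cv2.cvtColor(p,cv2.COLOR_BGR2HSV);H,S,V=[hsv[...,i].astype(int) for i in range(3)]
    m=(H>8)&(H<25)&(S>50)&(V>90)&(d>0)&(X[...,2]>.03)&(X[...,2]<.08)&(X[...,0]>.52)&(X[...,0]<.75)&(X[...,1]>-.1)&(X[...,1]<.1)
    m=cv2.erode(m.astype(np.uint8),np.ones((3,3)))>0
    Q=X[m];A=np.c_[Q[:,:2]-[.6,0],np.ones(len(Q))];print(n,len(Q),"plane",np.linalg.lstsq(A,Q[:,2],rcond=None)[0].round(4))
E
```

```text
time: 7.63
eef_pos: [0.5874, 0.0106, 0.045]
tcp_rot: [0.093, 0.974, -0.021, 0.207]
contact_force: [0.4, 0.7, 2.4]
opening: 0.458
finger_force: 46.9
time: 7.88
eef_pos: [0.5874, 0.0106, 0.0408]
tcp_rot: [0.093, 0.974, -0.021, 0.207]
contact_force: [-0.8, 0.8, 3.0]
opening: 0.456
finger_force: 46.8
t 7.8833 pos [0.5874 0.0106 0.0408] y [ 0.19   0.982 -0.002] z [ 0.399 -0.079 -0.913] F [-0.8  0.8  3. ] op 0.456 46.84988021850586
q [-0.15  0.22  2.14 -0.06  0.36 -1.48]
scene 224 plane [-0.013  -0.0142  0.0468]
top 374 plane [-0.0076 -0.0019  0.046 ]
```

```bash
python3 -m handwheel '[0,0,0,0,0,0,0,0,0,0,0,0,0,0,0,0,0,0,0,0,0,0,0,0]' 0.85 >/dev/null
python3 chk.py
python3 -m handwheel '[-0.04,0.008,0.09,0,0,0,-0.06,0.012,0.14,0,0,0,-0.06,0.012,0.14,0,0,0,-0.06,0.012,0.14,0,0,0,-0.03,0.006,0.14,0,0,0]' 
python3 -m handwheel '[0,0,0.2,0,0,0,0,0,0.2,0,0,0,0,0,0.1,0,0,0,0,0,0,0,0,0]' >/dev/null
python3 - <<'E'
from h import *
for n in("scene","top"):
    p,d,c=cam(n);X=pts(d,c);hsv=cv2.cvtColor(p,cv2.COLOR_BGR2HSV);H,S,V=[hsv[...,i].astype(int) for i in range(3)]
    m=(H>8)&(H<25)&(S>50)&(V>90)&(d>0)&(X[...,2]>.03)&(X[...,2]<.06)&(X[...,0]>.5)&(X[...,0]<.75)&(X[...,1]>-.1)&(X[...,1]<.1)
    v,u=np.nonzero(m); Q=ray(u,v,.045,c)[:,:2]*1000; r=cv2.minAreaRect(Q.astype(np.float32)); D=np.array([.9826,-.1857]);Y=np.array([.1857,.9826])
    q=Q-[646.5,0]; A=np.c_[q@D,np.ones(len(q))]; print(n,len(Q),np.round(r[0],1),np.round(r[1],1),r[2],"pressx",np.percentile(q@D,[0,1,99,100]).round(1),"pressy",np.percentile(q@Y,[1,50,99]).round(1),"slope",np.linalg.lstsq(A,q@Y,rcond=None)[0].round(3),"z",np.median(X[m][:,2]))
    cv2.imwrite(f"pics/{n}6.png",cv2.resize(p[180:330,290:420],None,fx=4,fy=4) if n=="scene" else p)
E
python3 chk.py
```

```text
t 8.3167 pos [0.5867 0.0105 0.0404] y [ 0.191  0.982 -0.002] z [ 0.397 -0.079 -0.914] F [ 0.5 -0.2 -0.5] op 0.85 0.0
q [-0.15  0.22  2.14 -0.06  0.36 -1.48]
time: 8.73
eef_pos: [0.5483, 0.0183, 0.1385]
tcp_rot: [0.093, 0.974, -0.021, 0.206]
contact_force: [1.3, 0.1, -0.8]
opening: 0.851
finger_force: 0.0
scene 442 [626.5   2.4] [ 40.5 172.4] 78.89319610595703 pressx [-106.3 -105.1   59.2   66. ] pressy [-21.2  -9.   18.3] slope [ -0.142 -12.883] z 0.0458287163819298
top 538 [630.2   1.8] [39.4 97.7] 79.09825134277344 pressx [-65.3 -63.4  31.3  32.4] pressy [-20.6  -1.9  18.1] slope [ 0.02 -1.3 ] z 0.04497150394415709
t 9.1667 pos [0.5496 0.018  0.2135] y [ 0.19   0.982 -0.002] z [ 0.399 -0.079 -0.914] F [0.1 0.8 0.1] op 0.848 0.0
q [-0.14 -0.15  2.14 -0.03  0.73 -1.5 ]
```

View pics/scene6.png

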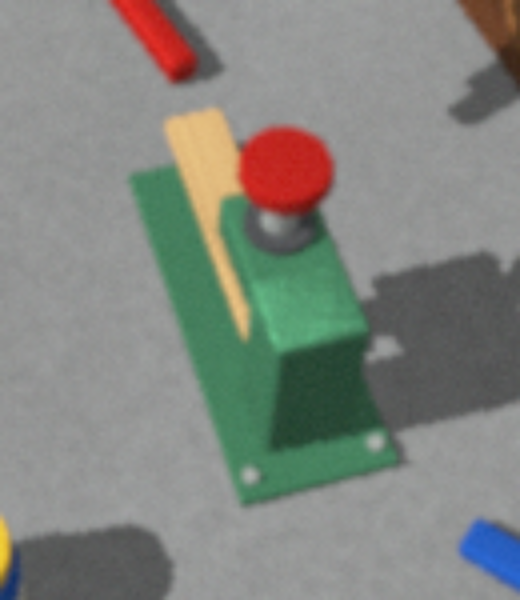

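The crop shows the paddle lying along the anvil, square, released, tail at (195,120) and front under the head. The die comes next.

```bash
python3 -m handwheel '[0,0,0.15,0.0127,0.0655,0,0,0,0.1,0.0127,0.0655,0,0.12,-0.022,0,0.0127,0.0655,0,0.2,-0.037,0,0.0127,0.0655,0,0.2,-0.037,0,0,0,0]' 0 40 >/dev/null
python3 -m handwheel '[0.2,-0.037,0,0,0,0,0.2,-0.037,0,0,0,0,0.053,-0.01,0,0,0,0,0,0,0,0,0,0,0,0,0,0,0,0]' ; python3 chk.py
python3 - <<'E'
from h import *
p,d,c=cam("scene"); cv2.imwrite("pics/s7.png",cv2.resize(p[100:320,260:440],None,fx=2.5,fy=2.5))
E
```

```text
time: 10.0
eef_pos: [0.6946, -0.0088, 0.2481]
tcp_rot: [0.095, 0.995, -0.001, -0.003]
contact_force: [0.0, -0.7, -0.6]
opening: 0.0
finger_force: 0.0
t 10.0 pos [ 0.6946 -0.0088  0.2481] y [ 0.19   0.982 -0.002] z [-0.006 -0.001 -1.   ] F [ 0.  -0.7 -0.6] op 0.0 0.0
q [-0.16  0.33  1.52 -0.    1.29 -1.54]
```

View pics/s7.png

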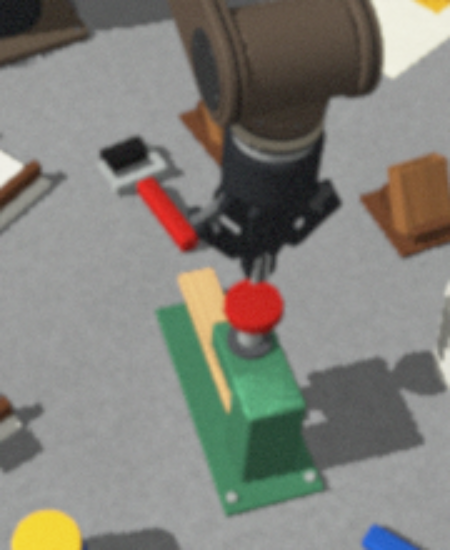

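The shut fingertips stand over the pad's centre (255,290 in the crop), so I'll press straight down.

```bash
python3 -m handwheel '[0,0,-0.12,0,0,0,0,0,-0.1,0,0,0,0,0,0,0,0,0]' | head -3
python3 -m handwheel '[0,0,-0.04,0,0,0,0,0,-0.04,0,0,0,0,0,-0.04,0,0,0,0,0,0,0,0,0]' | head -4
python3 -m handwheel '[0,0,-0.03,0,0,0,0,0,-0.03,0,0,0,0,0,0,0,0,0,0,0,0,0,0,0]'| head -4
```

```text
time: 10.3
eef_pos: [0.6925, -0.0082, 0.2133]
tcp_rot: [0.095, 0.995, -0.001, -0.004]
time: 10.63
eef_pos: [0.6956, -0.0088, 0.2006]
tcp_rot: [0.095, 0.995, -0.001, -0.0]
contact_force: [-3.3, 0.6, 6.0]
time: 10.97
eef_pos: [0.6961, -0.0088, 0.1937]
tcp_rot: [0.095, 0.995, -0.001, 0.0]
contact_force: [-4.4, 0.6, 8.2]
```

```bash
for i in 1 ; do python3 -m handwheel '[0,0,-0.03,0,0,0,0,0,-0.03,0,0,0,0,0,0,0,0,0,0,0,0,0,0,0]'| head -4; done
python3 -m handwheel '[0,0,-0.03,0,0,0,0,0,0,0,0,0,0,0,0,0,0,0]'| head -4
```

```text
time: 11.3
eef_pos: [0.6964, -0.0089, 0.1857]
tcp_rot: [0.095, 0.995, -0.001, 0.001]
contact_force: [-6.2, 1.2, 10.1]
time: 11.55
eef_pos: [0.6966, -0.0089, 0.1831]
tcp_rot: [0.095, 0.995, -0.001, 0.001]
contact_force: [-6.7, 1.0, 14.5]
```

```bash
python3 -m handwheel '[0,0,-0.03,0,0,0,0,0,0,0,0,0,0,0,0,0,0,0]'| head -4
python3 - <<'E'
from h import *
for n in("scene","top"):
    p,d,c=cam(n);X=pts(d,c);hsv=cv2.cvtColor(p,cv2.COLOR_BGR2HSV);H,S=hsv[...,0].astype(int),hsv[...,1]
    m=((H<6)|(H>174))&(S>150)&(d>0)&(abs(X[...,0]-.695)<.04)&(abs(X[...,1]+.01)<.04)&(X[...,2]>.13)
    print(n,m.sum(),np.percentile(X[m][:,2],[50,75,90,95]).round(4))
E
```

```text
time: 11.8
eef_pos: [0.6967, -0.0089, 0.183]
tcp_rot: [0.095, 0.995, -0.001, 0.001]
contact_force: [-13.6, 0.9, 26.4]
scene 247 [0.1639 0.1652 0.1664 0.167 ]Traceback (most recent call last):
  File "<stdin>", line 5, in <module>
    return _quantile_unchecked(
        a, q, axis, out, overwrite_input, method, keepdims, weights)
    return _ureduce(a,
                    func=_quantile_ureduce_func,
    ...<5 lines>...
                    overwrite_input=overwrite_input,
                    method=method)
    r = func(a, **kwargs)
    result = _quantile(arr,
                       quantiles=q,
    ...<2 lines>...
                       out=out,
                       weights=wgt)
    slices_having_nans = np.isnan(arr[-1, ...])
                                  ~~~^^^^^^^^^
IndexError: index -1 is out of bounds for axis 0 with size 0
```

The pad is hard against its stop: 26 N, pad top at 0.164. I'll hold there briefly, then raise the tool.

```bash
python3 -m handwheel '[0,0,0,0,0,0,0,0,0,0,0,0,0,0,0,0,0,0]'| head -4
python3 -m handwheel '[0,0,0.06,0,0,0,0,0,0.08,0,0,0,0,0,0.1,0,0,0,0,0,0.15,0,0,0,0,0,0.2,0,0,0]' >/dev/null
python3 -m handwheel '[0,0,0.15,0,0,0,-0.2,0.037,0,0,0,0,-0.2,0.037,0,0,0,0,-0.2,0.037,0,0,0,0,-0.2,0.037,0,0,0,0]' 0.85>/dev/null
python3 -m handwheel '[0,0,0,0,0,0,0,0,0,0,0,0]' >/dev/null
python3 chk.py; python3 - <<'E'
from h import *
for n in("scene","top"):
    p,d,c=cam(n);X=pts(d,c);hsv=cv2.cvtColor(p,cv2.COLOR_BGR2HSV);H,S,V=[hsv[...,i].astype(int) for i in range(3)]
    m=((H<6)|(H>174))&(S>150)&(d>0)&(abs(X[...,0]-.695)<.04)&(abs(X[...,1]+.01)<.04)&(X[...,2]>.13)
    if m.sum()>9: print(n,m.sum(),np.percentile(X[m][:,2],[50,75,90]).round(4))
    m=(H>8)&(H<25)&(S>50)&(V>90)&(d>0)&(X[...,2]>.03)&(X[...,2]<.06)&(X[...,0]>.5)&(X[...,0]<.75)&(X[...,1]>-.1)&(X[...,1]<.1)
    v,u=np.nonzero(m)
    if len(u)<50: continue
    Q=ray(u,v,.045,c)[:,:2]*1000; r=cv2.minAreaRect(Q.astype(np.float32)); print(n,len(Q),np.round(r[0],1),np.round(r[1],1),r[2])
E
```

```text
time: 12.15
eef_pos: [0.6967, -0.0089, 0.183]
tcp_rot: [0.095, 0.995, -0.001, 0.001]
contact_force: [-13.6, 2.0, 26.2]
t 13.15 pos [0.5749 0.0135 0.2841] y [ 0.189  0.982 -0.002] z [ 0.    -0.002 -1.   ] F [ 0.5 -0.6  0. ] op 0.848 0.0
q [-0.15  0.04  1.79 -0.    1.31 -1.53]
scene 388 [0.1925 0.1937 0.1945]
scene 441 [626.5   2.4] [ 40.5 172.4] 78.89319610595703
```

```bash
python3 -m handwheel '[0.115,-0.021,-0.1,0,0,0,0.114,-0.022,-0.2,0,0,0,0,0,-0.25,0,0,0,0,0,-0.25,0,0,0,0,0,-0.25,0,0,0]' 0.85>/dev/null
python3 -m handwheel '[0,0,-0.25,0,0,0,0,0,-0.2,0,0,0,0,0,-0.12,0,0,0,0,0,0,0,0,0]' | head -4
python3 chk.py
```

```text
time: 14.0
eef_pos: [0.6076, 0.0068, 0.0351]
tcp_rot: [0.095, 0.995, -0.001, -0.005]
contact_force: [-0.0, -0.2, -0.1]
t 14.0 pos [0.6076 0.0068 0.0351] y [ 0.19   0.982 -0.002] z [-0.01 -0.   -1.  ] F [-0.  -0.2 -0.1] op 0.85 0.0
q [-0.15  0.41  1.86 -0.    0.89 -1.53]
```

```bash
python3 -m handwheel '[0,0,0.02,0,0,0,0,0,0,0,0,0,0,0,0,0,0,0,0,0,0,0,0,0,0,0,0,0,0,0]' 0 45 >/dev/null
python3 -m handwheel '[0,0,0,0,0,0,0,0,0.04,0,0,0,0,0,0.04,0,0,0,0,0,0,0,0,0]'
python3 chk.py
```

```text
time: 14.75
eef_pos: [0.6106, 0.0068, 0.0574]
tcp_rot: [0.095, 0.995, -0.001, 0.001]
contact_force: [0.4, -0.6, -0.0]
opening: 0.455
finger_force: 45.5
t 14.75 pos [0.6106 0.0068 0.0574] y [ 0.189  0.982 -0.002] z [ 0.001 -0.002 -1.   ] F [ 0.4 -0.6 -0. ] op 0.455 45.5401736497879
q [-0.15  0.37  1.86 -0.    0.91 -1.53]
```

```bash
python3 -m handwheel '[-0.1,0.019,0,0,0,0,-0.15,0.028,0,0,0,0,-0.15,0.028,0,0,0,0,-0.134,0.025,0,0,0,0,0,0,0,0,0,0]' | head -4
python3 -m handwheel '[0,0,0.15,0,0,0,0,0,0.25,0,0,0,0,0,0.25,0,0,0,0,0,0.25,0,0,0,0,0,0.1,0,0,0]' >/dev/null
python3 -m handwheel '[0,0,0,0,0,0,0,0,0,0,0,0]' >/dev/null
python3 chk.py; python3 - <<'E'
from h import *
for n in("scene","top"):
    p,d,c=cam(n);X=pts(d,c);hsv=cv2.cvtColor(p,cv2.COLOR_BGR2HSV);H,S,V=[hsv[...,i].astype(int) for i in range(3)]
    m=(H>8)&(H<25)&(S>50)&(V>90)&(d>0)&(X[...,2]>.17)&(X[...,2]<.25)&(X[...,0]>.4)&(X[...,0]<.75)&(X[...,1]>-.1)&(X[...,1]<.1)
    Q=X[m]
    if len(Q)>30:
        z=np.median(Q[:,2]);A=np.c_[Q[:,:2]-[.53,0],np.ones(len(Q))];v,u=np.nonzero(m);P=ray(u,v,z,c)[:,:2]*1000
        r=cv2.minAreaRect(P.astype(np.float32)); print(n,len(Q),"z",z,np.linalg.lstsq(A,Q[:,2],rcond=None)[0].round(3),np.round(r[0],1),np.round(r[1],1),r[2])
    m=(H>60)&(H<90)&(S>90)&(d>0)&(abs(X[...,0]-.7)<.2)
    cv2.imwrite(f"pics/{n}8.png",p)
E
```

```text
time: 15.17
eef_pos: [0.5252, 0.023, 0.0543]
tcp_rot: [0.095, 0.995, -0.001, -0.004]
contact_force: [-0.1, -0.3, -0.4]
t 15.75 pos [0.5306 0.0217 0.2068] y [ 0.189  0.982 -0.002] z [ 0.002 -0.002 -1.   ] F [-0.6  0.5 -1.4] op 0.459 45.52006959915161
q [-0.15  0.01  1.97 -0.    1.16 -1.53]
scene 801 z 0.20522607070281287 [-0.022 -0.025  0.207] [552.9  20.4] [ 50.8 183.8] 78.12887573242188
top 98 z 0.2019252203292647 [-0.005  0.105  0.202] [605.1   5.2] [ 42.  205.6] 77.3843994140625
```

```bash
python3 -m handwheel '[0.013,-0.1,0,0,0,0,0.013,-0.2,0,0,0,0.068,0.013,-0.225,0,0,0,0.068,0.013,-0.225,0,0,0,0.068,0.013,-0.225,0,0,0,0.068]' >/dev/null
python3 -m handwheel '[0.013,-0.225,0,0,0,0,0.013,-0.225,0,0,0,0,0.013,-0.225,0,0,0,0,0.013,-0.225,0,0,0,0,0.013,-0.225,0,0,0,0]' >/dev/null
python3 -m handwheel '[0.013,-0.225,0,0,0,0,0.013,-0.225,0,0,0,0,0,-0.15,0,0,0,0,0,-0.1,-0.1,0,0,0,0,0,-0.2,0,0,0]' >/dev/null
python3 -m handwheel '[0,0,-0.15,0,0,0,0,0,0,0,0,0,0,0,0,0,0,0]' >/dev/null
python3 chk.py; python3 - <<'E'
from h import *
for n in("scene","top"):
    p,d,c=cam(n);X=pts(d,c);hsv=cv2.cvtColor(p,cv2.COLOR_BGR2HSV);H,S,V=[hsv[...,i].astype(int) for i in range(3)]
    m=(H>8)&(H<25)&(S>50)&(V>90)&(d>0)&(X[...,2]>.10)&(X[...,2]<.18)&(X[...,0]>.4)&(X[...,0]<.75)&(X[...,1]<-.25)
    Q=X[m]
    if len(Q)>30:
        z=np.median(Q[:,2]);v,u=np.nonzero(m);P=ray(u,v,z,c)[:,:2]*1000
        r=cv2.minAreaRect(P.astype(np.float32)); print(n,len(Q),"z",z,np.round(r[0],1),np.round(r[1],1),r[2])
    cv2.imwrite(f"pics/{n}9.png",p)
E
```

```text
t 17.35 pos [ 0.5516 -0.3966  0.1339] y [-0.234  0.972  0.006] z [-0.006  0.004 -1.   ] F [-0.7 -0.2  0.6] op 0.456 45.49571514129639
q [-0.77  0.41  1.64 -0.    1.1  -2.58]
scene 1029 z 0.13172963628064738 [ 590.1 -387.4] [146.3  41.6] 12.806474685668945
top 535 z 0.13421592955497402 [ 596.1 -385.1] [121.3  41.2] 13.867024421691895
```

View pics/scene9.png

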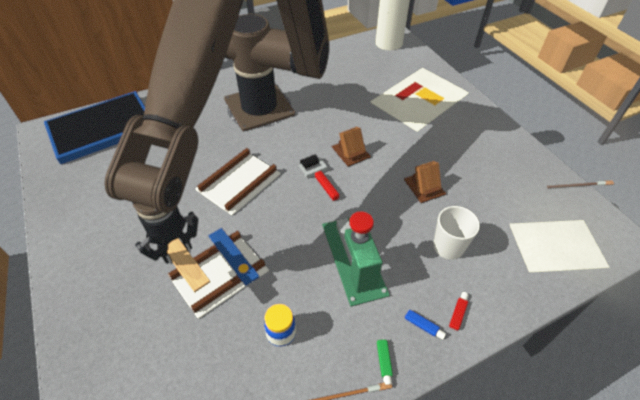

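The scene view shows the paddle held over the rack's free side at (188,265), parallel to the blue one, with the pad up at (361,222). It needs about 16 mm more towards +y, then it can go down.

```bash
python3 -m handwheel '[0.02,0.11,0,0,0,0,0,0,-0.15,0,0,0,0,0,-0.2,0,0,0,0,0,-0.15,0,0,0,0,0,0,0,0,0]' >/dev/null
python3 -m handwheel '[0,0,-0.04,0,0,0,0,0,-0.03,0,0,0,0,0,0,0,0,0,0,0,0,0,0,0]'; python3 chk.py
```

```text
time: 18.2
eef_pos: [0.5573, -0.3823, 0.0549]
tcp_rot: [-0.118, 0.993, -0.002, 0.001]
contact_force: [0.1, 0.3, 0.2]
opening: 0.451
finger_force: 45.5
t 18.2 pos [ 0.5573 -0.3823  0.0549] y [-0.235  0.972 -0.004] z [ 0.002 -0.004 -1.   ] F [0.1 0.3 0.2] op 0.451 45.4950875043869
q [-0.75  0.49  1.69 -0.    0.96 -2.56]
```

```bash
python3 -m handwheel '[0,0,-0.03,0,0,0,0,0,-0.03,0,0,0,0,0,-0.02,0,0,0,0,0,0,0,0,0,0,0,0,0,0,0]' | head -4; python3 -m handwheel '[0,0,-0.012,0,0,0,0,0,0,0,0,0,0,0,0,0,0,0]' | head -4
```

```text
time: 18.62
eef_pos: [0.5568, -0.3821, 0.0421]
tcp_rot: [-0.118, 0.993, -0.001, 0.0]
contact_force: [-1.2, 0.5, 4.5]
time: 18.87
eef_pos: [0.5568, -0.3822, 0.0421]
tcp_rot: [-0.118, 0.993, -0.001, -0.0]
contact_force: [-5.4, 4.1, 12.0]
```

Paddle is resting on the rails (force rising, no further travel). I'll ease off slightly, release and lift.

```bash
python3 -m handwheel '[0,0,0.015,0,0,0,0,0,0,0,0,0]' | head -4; python3 -m handwheel '[0,0,0,0,0,0,0,0,0,0,0,0,0,0,0,0,0,0,0,0,0,0,0,0]' 0.8 >/dev/null
python3 -m handwheel '[0,0,0.1,0,0,0,0,0,0.2,0,0,0,0,0,0.25,0,0,0,0,0,0.25,0,0,0,0,0,0.25,0,0,0]' >/dev/null
python3 -m handwheel '[-0.2,0.1,0.1,0,0,0,-0.2,0.1,0.1,0,0,0,-0.2,0.1,0.1,0,0,0,-0.1,0,0,0,0,0,0,0,0,0,0,0]' >/dev/null
python3 chk.py; python3 - <<'E'
from h import *
for n in("scene","top"):
    p,d,c=cam(n);X=pts(d,c);hsv=cv2.cvtColor(p,cv2.COLOR_BGR2HSV);H,S,V=[hsv[...,i].astype(int) for i in range(3)]
    reg=(d>0)&(X[...,0]>.4)&(X[...,0]<.72)&(X[...,1]<-.2)&(X[...,1]>-.5)&(abs(X[...,2]-.04)<.008)
    for nm,m in(("blank",(H>8)&(H<25)&(S>50)&(V>110)),("blue",(H>100)&(H<125)&(S>130))):
        v,u=np.nonzero(cv2.morphologyEx((m&reg).astype(np.uint8),cv2.MORPH_OPEN,np.ones((3,3))));P=ray(u,v,.04,c)[:,:2]*1000
        r=cv2.minAreaRect(P.astype(np.float32)); print(n,nm,len(u),np.median(X[m&reg][:,2]).round(4),np.round(r[0],1),np.round(r[1],1),r[2])
    cv2.imwrite(f"pics/{n}10.png",p)
E
```

```text
time: 19.03
eef_pos: [0.5568, -0.3821, 0.0421]
tcp_rot: [-0.118, 0.993, -0.001, 0.001]
contact_force: [-1.4, 1.7, 6.3]
t 20.2 pos [ 0.4498 -0.3364  0.2467] y [-0.234  0.972 -0.005] z [ 0.002 -0.005 -1.   ] F [ 0.2  0.2 -0.4] op 0.797 0.0
q [-0.82  0.04  1.86 -0.    1.23 -2.63]
scene blank 1217 0.0403 [ 565.7 -334.1] [183.3 129.8] 14.265974998474121
scene blue 801 0.0405 [ 555.5 -280.6] [177.9  39.7] 11.584298133850098
top blank 1043 0.0402 [ 561.5 -334.6] [179.1 128.3] 13.47547435760498
top blue 826 0.0404 [ 550.2 -279.8] [175.6  38.9] 11.521766662597656
```

View pics/scene10.png

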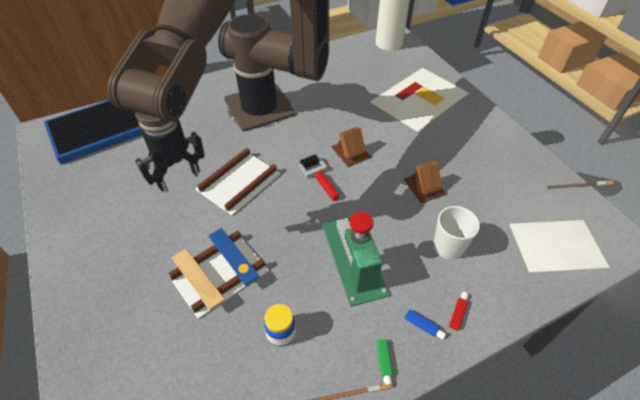

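The paddle lies flat across both rails at (197,278), parallel to the blue one, with the pad up and everything else in place. Handing in.

```bash
python3 -c "
from plant import ctrl
print(ctrl.sign_off())"
```

```text
the job is handed in; nothing more can be done
None
```

I stamped the paddle and laid it flat across both rails in the free place, about 3 mm from its middle by my estimate; the pad is back up, the blue paddle has not moved, and the job is handed in (sign-off returned no verdict).

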